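Fit the contrast filter that suits the slide on the light base

ROBOT

A 6-joint arm with a two-finger parallel gripper is mounted at the origin on the work surface. World frame = base frame: x ahead of the robot, y to its left, z up, the work surface at z = 0. Lengths are in m, angles in rad, forces in N, time in s.
With the tool pointing down it reaches from about 0.35 to 0.975 m from the base axis. Payload 4.9 kg.
Tool frame: the origin (TCP) lies midway between the tips of the shut fingers; the grasp point (between the pads) lies 19 mm behind it; z points along the fingers, y is the line along which they close (so a half turn about z gives the same grasp; the last joint's range is limited). The gripper opens to 85 mm and grips with 20 to 120 N. Pads are 22 mm wide; open, the fingers measure 114 mm over their backs; the gripper's body (76 mm by 85 mm) begins 54 mm behind the grasp point. The pads swing forward as they close: fully open they stand 13 mm farther back than shut.
Start: joints at [-1.454, 0.053, 1.613, -0, 1.476, -0.119], TCP at [0.146, -0.608, 0.231] pointing down, gripper open.
Joint ranges: [-3.01, 3.01], [-1.01, 2.22], [0.06, 2.58], [-1.02, 4.17], [0.09, 2.62], [-3.14, 3.14]. Speed limits (rad/s): [2.57, 2.57, 3.14, 3.14, 3.14, 3.14].

INTERFACE

Orientations are given as a rotation vector (axis times angle).
In Python, from station import ctrl, optics, job gives the robot as it stands.
- The arm moves only by the shell command python3 -m jog 'ROWS' [OPENING] [FORCE]. ROWS is JSON, a list of rows, each a list of 2 entries, a list of its own where there are three numbers: the shift along the tool's x, y, z in m, then the turn, a rotation vector about the tool's x, y, z in rad. A call has 1 to 5 rows; each row is the pose to reach, as a shift and turn from the pose commanded when the call began, along the tool's axes at that moment; what a row does not reach only later rows make up. A row lasts 1/10 s, in which the tool goes at most 50 mm and 8.59 degrees, less where a joint would pass 70% of its speed; a pose out of reach is approached as far as the arm can. A call with a gripper value outside its range is refused whole. OPENING is the opening, from 0 (shut) to 1 (fully open), set as the call begins (- or left out, the last holds). The fingers move at their own pace and stop on an object; FORCE is the grip in N (left out, the last holds). Time passes only in rows, so rows that repeat a pose let the fingers close. It gives the time, the measured TCP pose, the force, the opening and the grip force at its end, in the units of the state.
- ctrl.get_obs(): the state, without advancing time (a new reading comes with each control period).
- optics.get_image(name): name is "scene" or "top" or "wrist"; returns a dict with "image" (400x640x3 uint8, blue, green, red), "fx", "fy", "cx", "cy" (pixels), "rvec" (rotation vector, rad) and "tvec" (3), from world to camera coordinates, as OpenCV has them; the wrist camera has in their place "mount" (4x4, takes a point from camera to tool coordinates, whose origin is the TCP and whose axes are the flange's). Camera axes: x right, y down, z forward; pixel columns grow to the right and rows downward; lengths in m; the calibration is good to about 2 mm. A picture is of the moment at which its call begins: read the wrist's pose just before it. There is no depth.
- job.finish_job(): hands the job in; it is judged then, once.
The state is a dict: "t": time; "q": joint angles; "dq": joint speeds; "effort": joint torques, N m; "tool_pos": TCP position; "tool_rot": TCP orientation; "contact_force": force on the tool from outside, world axes, zero at the start; "wrist_torque": the same for the moment, N m; "opening": finger opening in m; "grip_force": force on a finger pad.
Only numpy, scipy, OpenCV 4.12 (cv2) and the standard library are available. Lean on these libraries where they do the work, as an engineer would, in place of code of your own. Each camera call takes 0.05 s, during which the arm holds its last target. There are 200 camera calls.

TASK

Look at which stained slide is lying on the bright round window of the white light base: if it is the pink one, the green filter is needed; if it is the violet-blue one, the amber filter is needed. Pick up that filter and lower it gently, glass side up, so that it lies flat inside the raised dark ring on the light base, and let go. Do not drop it in, and leave the other coloured filter standing where it is.

Things in the scene. Friction and masses are not known exactly. Their poses are not given: they have to be found in the camera images.
- seat (a point): The filter seat: centre of the floor inside a raised dark steel ring on top of the fixed white light base (150 x 270 x 30 mm; worktop to top 30 mm). This point is level with the top of the base; the ring stands 6 mm above it, 66 mm inner and 76 mm outer diameter, open at the top. Axes are those of the base: z up, y along its long side. The bright round window (112 mm across, flush) is centred 130 mm from this point along -y; exactly one slide lies on it.
- slide_pink_center (a point): Top centre of the slide with the pink stain: a fixed aluminium carrier 90 x 40 x 4 mm with a glass slide and a pink patch about 44 x 24 mm. It lies either on the round window of the light base (then 115 to 145 mm horizontally from the seat) or on the wooden parking block, a separate 110 x 110 x 30 mm block (then more than 200 mm from the seat). A like slide with a violet-blue patch lies in the other of these two places. Neither slide moves.
- filter_green_center (a point): Centre (half-way up) of the loose green filter: a solid puck standing upright on the worktop, 46 mm in diameter and 22 mm high, 50 to 100 g, bare aluminium side with a thin black band near the foot, and a disc of green glass filling the top. z of this point points up out of the glass. The green, the amber and a dark grey filter of the same shape (a spare, not needed) stand in a loose row, in any order, at least 80 mm apart centre to centre.
- filter_amber_center (a point): Centre (half-way up) of the loose amber filter: a solid puck standing upright on the worktop, 46 mm in diameter and 22 mm high, 50 to 100 g, bare aluminium side with a thin black band near the foot, and a disc of amber glass filling the top. z of this point points up out of the glass. The green, the amber and a dark grey filter of the same shape (a spare, not needed) stand in a loose row, in any order, at least 80 mm apart centre to centre.
There are look-alikes about, which are no part of the job. What is shaped like the part that bears filter_amber_center but brown is not meant.

How it is judged:
At the end, for the whole second after the job is handed in: The filter that suits the slide on the window (green for pink, amber for violet-blue) rests in the ring, centre within 14 mm of the seat's axis and 6 to 15 mm above its floor, tilted under 10 degrees; the other coloured one stands upright within 30 mm of its start (((horizontal distance between slide_pink_center and seat below 0.165 m and horizontal distance between filter_green_center and seat below 0.014 m and z of filter_green_center in the frame of seat between 0.006 and 0.015 m and angle between each of filter_green_center, filter_amber_center's own z axis and vertical below 0.17 rad and linear speed of filter_green below 0.02 m/s and distance of filter_amber_center from where it was at the start of the episode below 0.03 m) or (not (horizontal distance between slide_pink_center and seat below 0.165 m) and horizontal distance between filter_amber_center and seat below 0.014 m and z of filter_amber_center in the frame of seat between 0.006 and 0.015 m and angle between each of filter_amber_center, filter_green_center's own z axis and vertical below 0.17 rad and linear speed of filter_amber below 0.02 m/s and distance of filter_green_center from where it was at the start of the episode below 0.03 m))); the robot touches nothing.
It fails at once if a coloured filter is dropped into the seat (faster than 0.8 m/s within 40 mm of the seat's axis, a fall of over 30 mm) ((horizontal distance between filter_green_center and seat below 0.04 m and linear speed of filter_green above 0.8 m/s) or (horizontal distance between filter_amber_center and seat below 0.04 m and linear speed of filter_amber above 0.8 m/s)).
It also fails if it takes over 38 s, if anything falls off the work surface, if the arm or the gripper's body presses on something with over 40 N, if the wrist force passes 120 N, or if a joint passes its speed limit or range.

## Working session

There is one attempt and no reset: what is moved stays moved. The work goes in short steps, Python scripts to look and compute and a shell command to move; the robot and the scene stay as the last step left them, time stands still between calls to the robot, and variables do not carry over. Pictures are saved under pics/ and viewed, at most 10 in all, crops included, and the job is handed in when it is done.

```bash
mkdir -p pics; cat > h.py <<'E'
import numpy as np,cv2
from station import ctrl,optics,job
R=lambda v:cv2.Rodrigues(np.array(v,float))[0]
def cam(n):
    o=ctrl.get_obs(); d=optics.get_image(n)
    if 'mount' in d:
        T=np.eye(4);T[:3,:3]=R(o['tool_rot']);T[:3,3]=o['tool_pos'];T=T@np.array(d['mount']);d['Rc'],d['c']=T[:3,:3],T[:3,3]
    else:
        Rw=R(d['rvec']);d['Rc']=Rw.T;d['c']=-Rw.T@np.array(d['tvec']).ravel()
    return d
def ray(d,u,v,z):
    r=d['Rc']@np.array([(u-d['cx'])/d['fx'],(v-d['cy'])/d['fy'],1]);return d['c']+r*(z-d['c'][2])/r[2]
E
python3 - <<'E'
from h import *
for n in ['top','scene']:
    d=cam(n);cv2.imwrite(f'pics/{n}0.png',d['image']);print(n,d['c'],d['fx'])
o=ctrl.get_obs();print(o['t'],o['tool_rot'])
E
```

```text
top [0.4600986  0.04141633 1.25126062] 482.0000957341169
scene [1.46916704 0.13631465 0.82829004] 512.9908864268289
0.1 [-3.11792141e+00 -3.69252188e-01 -6.72973314e-05]
```

View pics/top0.png

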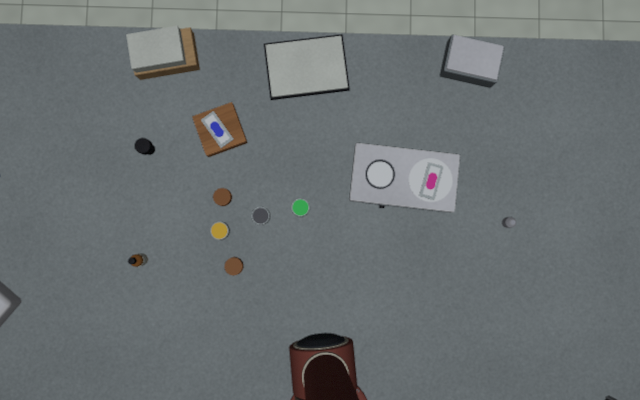

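View pics/scene0.png

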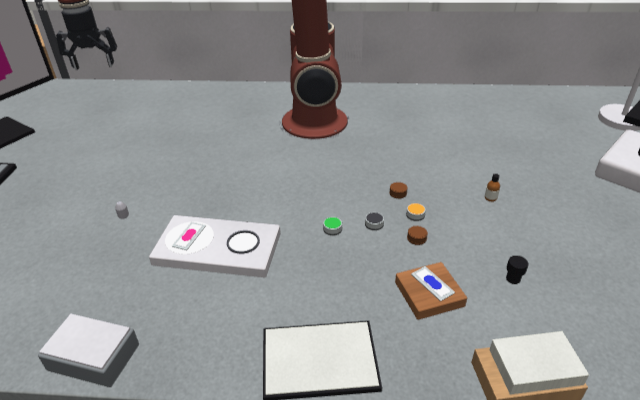

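The pink slide lies on the window (top 432,181), so the green filter is needed. Candidates in the top view are green (300,208), amber (219,231), grey spare (261,216) and brown look-alikes (222,197) and (234,266). Only the disc at (300,208) is green. The ring is at (380,174).

```bash
cat > m.py <<'E'
from h import *
def big(m,near=None):
    cs=[c for c in cv2.findContours(m.astype(np.uint8)*255,cv2.RETR_EXTERNAL,cv2.CHAIN_APPROX_NONE)[0] if len(c)>=8]
    return max(cs,key=cv2.contourArea)
def green(d):
    h=cv2.cvtColor(d['image'],cv2.COLOR_BGR2HSV); c=big((h[...,0]>45)&(h[...,0]<80)&(h[...,1]>120)&(h[...,2]>60))
    return cv2.fitEllipse(c)
def ring(d,box):  # bright-floor disc enclosed by dark ring
    x0,y0,x1,y1=box; g=cv2.cvtColor(d['image'],cv2.COLOR_BGR2GRAY)[y0:y1,x0:x1]
    e=cv2.fitEllipse(big(g<90)); return ((e[0][0]+x0,e[0][1]+y0),e[1],e[2])
E
python3 - <<'E'
from m import *
for n,b in [('top',(360,152,400,192)),('scene',(220,226,268,258))]:
    d=cam(n)
    e=green(d);print(n,'green',e,ray(d,*e[0],.022))
    e=ring(d,b);print(n,'ring',e,ray(d,*e[0],.036))
    if n=='top':cv2.imwrite('pics/crop.png',cv2.resize(d['image'][140:280,200:470],None,fx=2.9,fy=2.9,interpolation=cv2.INTER_CUBIC))
    for u,v in ([(432,181)] if n=='top' else [(189,236)]):print('slide',ray(d,u,v,.034))
E
```

```text
top green ((300.0615539550781, 207.02297973632812), (14.243950843811035, 14.24502944946289), 152.8874053955078) [0.52866261 0.08545102 0.022     ]
top ring ((379.746732711792, 173.8558120727539), (27.802059173583984, 28.165937423706055), 37.06086730957031) [ 0.61693416 -0.11515934  0.036     ]
slide [ 0.60207912 -0.24872476  0.034     ]
scene green ((332.31390380859375, 222.4492950439453), (9.453508377075195, 15.871624946594238), 91.63493347167969) [0.52499961 0.08633155 0.022     ]
scene ring ((242.47390174865723, 242.51068878173828), (22.30057144165039, 31.48741912841797), 78.216064453125) [ 0.6221961  -0.11398654  0.036     ]
slide [ 0.60446771 -0.24394207  0.034     ]
```

View pics/crop.png

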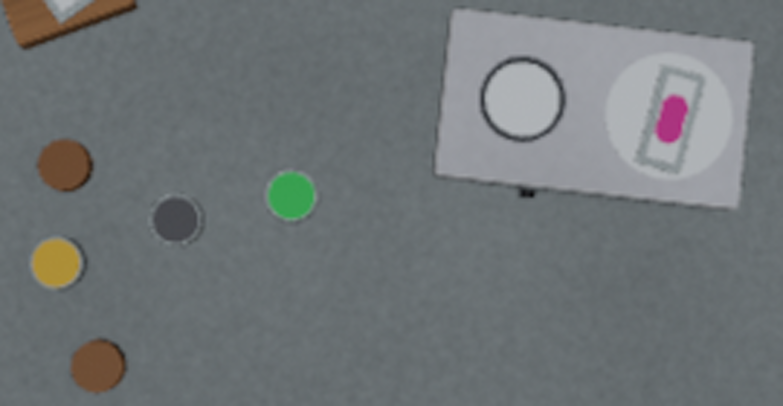

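The crop shows green glass with a bare aluminium rim at (291,195), and pink on the window at (670,118). Both views agree to about 5 mm: green ≈ (0.528, 0.0855), ring ≈ (0.618, -0.115), and slide to seat is 134 mm. Moving now.

```bash
python3 -m jog '[[[0.53,-0.585,0],[0,0,-1.335]],[[0.53,-0.585,0],[0,0,-1.335]],[[0.53,-0.585,0],[0,0,-1.335]],[[0.53,-0.585,0],[0,0,-1.335]],[[0.53,-0.585,0],[0,0,-1.335]]]' 1 30; cat > go.py <<'E'
from h import *
import sys
from scipy.spatial.transform import Rotation as Ro
o=ctrl.get_obs();A=R(o['tool_rot']);t=np.array([float(a) for a in sys.argv[1:4]])
G=np.array([[0,1,0],[1,0,0],[0,0,-1.]])
print(o['t'],'pos',np.round(o['tool_pos'],4),'shift',np.round(A.T@(t-o['tool_pos']),4),'turn',np.round(Ro.from_matrix(A.T@G).as_rotvec(),4),'F',np.round(o['contact_force'],1),'op',o['opening'],o['grip_force'])
E
python3 go.py .528 .0855 .2
```

```text
t: 0.7
tool_pos: [0.2664, -0.3865, 0.231]
tool_rot: [-2.764, -1.494, -0.0]
contact_force: [1.3, 0.1, 0.9]
opening: 0.0855
grip_force: 0.0
0.7 pos [ 0.2664 -0.3865  0.231 ] shift [ 0.5381 -0.0396  0.0312] turn [ 1.000e-04 -2.000e-04 -5.796e-01] F [1.3 0.1 0.9] op 0.08546223070435907 0.0
```

```bash
python3 -m jog '[[[0.538,-0.04,0.03],[0,0,-0.58]],[[0.538,-0.04,0.03],[0,0,-0.58]],[[0.538,-0.04,0.03],[0,0,-0.58]],[[0.538,-0.04,0.03],[0,0,-0.58]],[[0.538,-0.04,0.03],[0,0,-0.58]]]' >/dev/null; python3 go.py .528 .0855 .2
```

```text
1.2 pos [ 0.3885 -0.1687  0.2175] shift [0.2546 0.1387 0.0174] turn [ 0.0009  0.0006 -0.0033] F [ 1.5 -0.7  1.1] op 0.0854024969058862 0.0
```

```bash
python3 -m jog '[[[0.05,0.027,0.01],[0,0,0]],[[0.1,0.054,0.02],[0,0,0]],[[0.14,0.077,0.02],[0,0,0]],[[0.18,0.1,0.02],[0,0,0]],[[0.21,0.115,0.02],[0,0,0]]]' >/dev/null;python3 -m jog '[[[0.02,0.01,0],[0,0,0]],[[0.02,0.01,0],[0,0,0]],[[0.02,0.01,0],[0,0,0]]]' >/dev/null; python3 go.py .528 .0855 .13
python3 - <<'E'
from m import *
d=cam('wrist');cv2.imwrite('pics/w1.png',d['image']);e=green(d);print(e,ray(d,*e[0],.022))
E
```

```text
2.0 pos [0.5138 0.0589 0.1971] shift [0.0267 0.0142 0.067 ] turn [-0.001   0.0005 -0.004 ] F [ 0.4  1.6 -0.7] op 0.08582466514967359 0.0
((331.62908935546875, 155.7230224609375), (36.399837493896484, 36.79001235961914), 66.62020874023438) [0.52913538 0.08484512 0.022     ]
```

View pics/w1.png

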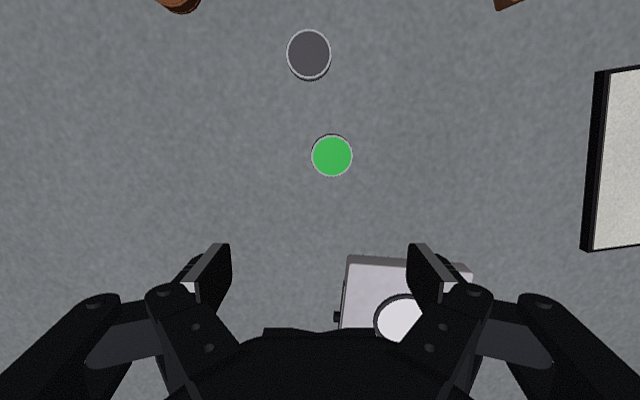

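The wrist view shows the green disc at (332,156) and the grey spare well clear at (309,54). The result, (0.529, 0.085), agrees with the top view. Descending to a TCP height of about 5 mm.

```bash
python3 -m jog '[[[0.026,0.0145,0.03],[0,0,-0.004]],[[0.026,0.0145,0.07],[0,0,-0.004]],[[0.026,0.0145,0.11],[0,0,-0.004]],[[0.026,0.0145,0.14],[0,0,-0.004]],[[0.026,0.0145,0.14],[0,0,-0.004]]]' 1 30 >/dev/null; python3 go.py .5285 .085 .005
```

```text
2.55 pos [0.5242 0.0833 0.0523] shift [0.0017 0.0048 0.0473] turn [-0.0104  0.0004 -0.003 ] F [-0.5  0.2 -0.3] op 0.08548636851558357 0.0
```

```bash
python3 -m jog '[[[0,0,0.02],[0,0,0]],[[0,0,0.035],[0,0,0]],[[0,0,0.045],[0,0,0]],[[0,0,0.051],[0,0,0]],[[0,0,0.051],[0,0,0]]]' >/dev/null; python3 go.py .5285 .085 .005
```

```text
3.05 pos [0.5284 0.0846 0.0061] shift [0.0004 0.0001 0.0011] turn [-0.001   0.0001 -0.0012] F [-0.  -1.1 -0.2] op 0.08542892516038886 0.0
```

Aligned. Closing gently.

```bash
for i in 1 2; do python3 -m jog '[[[0,0,0],[0,0,0]],[[0,0,0],[0,0,0]],[[0,0,0],[0,0,0]],[[0,0,0],[0,0,0]],[[0,0,0],[0,0,0]]]' 0 35 >/dev/null; python3 go.py .5285 .085 .005; done
```

```text
3.55 pos [0.5296 0.0848 0.0075] shift [ 0.0002 -0.0011  0.0025] turn [ 0.0018 -0.0001 -0.0009] F [-0.   0.3  4.6] op 0.044387363840098344 36.261985301971436
4.05 pos [0.5297 0.0848 0.0075] shift [ 0.0002 -0.0012  0.0025] turn [ 0.0018 -0.0001 -0.0009] F [-0.3 -0.2  6.5] op 0.04452733890768279 36.29845440387726
```

```bash
python3 -m jog '[[[0,0,-0.01],[0,0,0]],[[0,0,-0.03],[0,0,0]],[[0,0,-0.06],[0,0,0]],[[0,0,-0.09],[0,0,0]],[[0,0,-0.11],[0,0,0]]]' >/dev/null;python3 -m jog '[[[0,0,0],[0,0,0]],[[0,0,0],[0,0,0]],[[0,0,0],[0,0,0]]]'>/dev/null; python3 go.py .618 -.115 .115
python3 - <<'E'
from m import *
d=cam('wrist');cv2.imwrite('pics/w2.png',d['image'])
d=cam('scene');e=green(d);print(e,ray(d,*e[0],.128))
E
```

```text
4.85 pos [0.5273 0.0847 0.1144] shift [-0.1996  0.0909 -0.0009] turn [-0.0035  0.0001 -0.001 ] F [-0.6 -0.4 -0.1] op 0.04462247607108275 35.84632337093353
((338.0171203613281, 187.1033935546875), (3.9123075008392334, 7.045931339263916), 13.624079704284668) [0.52391268 0.09956249 0.128     ]
```

View pics/w2.png

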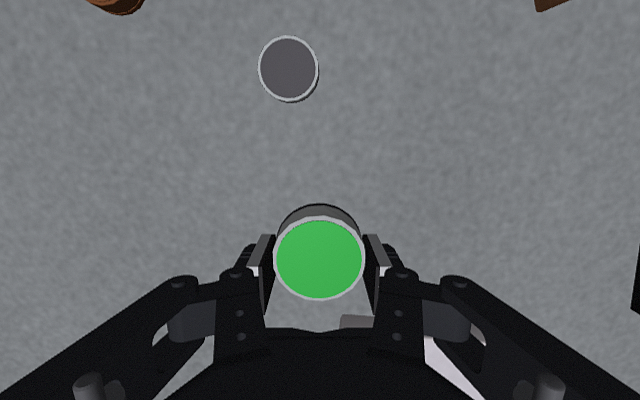

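The filter is held level, with the glass at (319,258) and nothing else touched. I'll move past the ring, higher up, so the wrist camera can re-measure it.

```bash
python3 -m jog '[[[-0.03,0.01,-0.02],[0,0,0]],[[-0.07,0.024,-0.04],[0,0,0]],[[-0.11,0.037,-0.06],[0,0,0]],[[-0.15,0.05,-0.065],[0,0,0]],[[-0.19,0.064,-0.065],[0,0,0]]]' >/dev/null;python3 -m jog '[[[-0.03,0.01,0],[0,0,0]],[[-0.06,0.02,0],[0,0,0]],[[-0.08,0.026,0],[0,0,0]],[[-0.08,0.026,0],[0,0,0]],[[-0.08,0.026,0],[0,0,0]]]'>/dev/null; python3 go.py .617 -.115 .08
python3 - <<'E'
from m import *
d=cam('wrist');cv2.imwrite('pics/w3.png',d['image']);np.save('w3.npy',{k:v for k,v in d.items()},allow_pickle=True)
e=green(d);z=ctrl.get_obs()['tool_pos'][2]+.0145;print(e,ray(d,*e[0],z))
E
```

```text
5.95 pos [ 0.6181 -0.185   0.1804] shift [ 0.0698 -0.001   0.1005] turn [-0.0016 -0.0013 -0.0014] F [ 0.4 -0.   0. ] op 0.04448696597238851 35.92779994010925
((318.6215515136719, 258.95635986328125), (76.24649047851562, 83.85651397705078), 90.65980529785156) [ 0.61918859 -0.18498783  0.19515802]
```

View pics/w3.png

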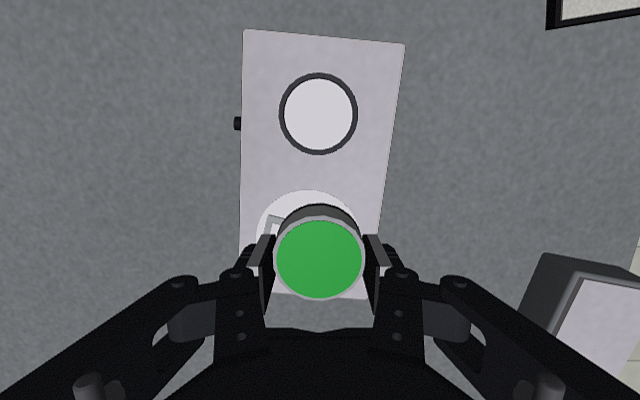

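The ring is in full view at about (318,114), and the filter is still level in the fingers. The glass centre coincides with the TCP to within 1 mm.

```bash
python3 - <<'E'
from m import *
d=np.load('w3.npy',allow_pickle=True).item()
e=ring(d,(265,62,372,166));print(e,ray(d,*e[0],.036),2*np.linalg.norm(ray(d,e[0][0]+e[1][0]/2,e[0][1],.036)-ray(d,*e[0],.036)))
E
```

```text
((317.9376106262207, 113.40154266357422), (78.40325164794922, 81.13402557373047), 0.968390703201294) [ 0.61851467 -0.11498672  0.036     ] 0.07408038545216523
```

```bash
python3 -m jog '[[[0.035,0,0.01],[0,0,-0.001]],[[0.07,0,0.03],[0,0,-0.001]],[[0.07,0,0.07],[0,0,-0.001]],[[0.07,0,0.105],[0,0,-0.001]],[[0.07,0,0.12],[0,0,-0.001]]]' >/dev/null;python3 -m jog '[[[0,0,0],[0,0,0]],[[0,0,0],[0,0,0]],[[0,0,0],[0,0,0]]]'>/dev/null; python3 go.py .618 -.115 .038
```

```text
6.8 pos [ 0.6204 -0.1159  0.0643] shift [ 0.0009 -0.0025  0.0263] turn [ 0.0043  0.0013 -0.    ] F [-0.6  0.2  0.4] op 0.044462022890469854 35.950881242752075
```

```bash
python3 -m jog '[[[0.001,-0.002,0.005],[0,0,0]],[[0.001,-0.002,0.01],[0,0,0]],[[0.001,-0.002,0.014],[0,0,0]],[[0.001,-0.002,0.018],[0,0,0]],[[0.001,-0.002,0.018],[0,0,0]]]' >/dev/null; python3 go.py .618 -.115 .038
```

```text
7.3 pos [ 0.6159 -0.1142  0.0423] shift [-0.0008  0.0021  0.0043] turn [-0.0017 -0.0005 -0.0001] F [-0.7  0.4 -0.3] op 0.044565474605985436 35.951714515686035
```

```bash
python3 -m jog '[[[0,0,0],[0,0,0]],[[0,0,0],[0,0,0]]]' >/dev/null; python3 go.py .618 -.115 .038
```

```text
7.5 pos [ 0.6167 -0.1144  0.0436] shift [-0.0006  0.0013  0.0056] turn [0.0002 0.0001 0.    ] F [ 0.2 -0.1 -1.9] op 0.04440003232982134 35.95130145549774
```

Puck bottom is about 6 mm above the floor. Taking the last millimetres slowly.

```bash
python3 -m jog '[[[0,0.001,0.001],[0,0,0]],[[0,0.001,0.002],[0,0,0]],[[0,0.001,0.003],[0,0,0]],[[0,0.001,0.004],[0,0,0]],[[0,0.001,0.004],[0,0,0]]]' >/dev/null; python3 go.py .618 -.115 .038
python3 -m jog '[[[0,0,0.001],[0,0,0]],[[0,0,0.0015],[0,0,0]],[[0,0,0.0015],[0,0,0]]]' >/dev/null; python3 go.py .618 -.115 .038
```

```text
8.0 pos [ 0.6174 -0.1143  0.0392] shift [-0.0007  0.0006  0.0012] turn [-0.0004 -0.0001 -0.    ] F [-0.  -0.9 -0.9] op 0.044646672298780395 35.951018929481506
8.3 pos [ 0.6175 -0.1143  0.0378] shift [-0.0007  0.0005 -0.0002] turn [-0.0001 -0.0001 -0.    ] F [-0.3 -1.  -1.1] op 0.04443042923278382 35.95145523548126
```

```bash
for i in 1 2; do python3 -m jog '[[[0,0,0.0005],[0,0,0]],[[0,0,0.001],[0,0,0]],[[0,0,0.001],[0,0,0]]]' >/dev/null; python3 go.py .618 -.115 .038; done
```

```text
8.6 pos [ 0.6176 -0.1144  0.0375] shift [-0.0006  0.0004 -0.0005] turn [-0.0001 -0.      0.    ] F [-2.3  0.2  4.4] op 0.04424299980633721 36.39734923839569
8.9 pos [ 0.6177 -0.1144  0.0375] shift [-0.0006  0.0003 -0.0005] turn [-0.0005 -0.      0.0001] F [-5.3  2.2  9.5] op 0.044344077297136915 36.92322492599487
```

Contact came exactly where predicted (TCP 0.0375, about 9 N). Releasing.

```bash
python3 -m jog '[[[0,0,0],[0,0,0]],[[0,0,0],[0,0,0]],[[0,0,0],[0,0,0]],[[0,0,0],[0,0,0]],[[0,0,0],[0,0,0]]]' 0.85 20 >/dev/null; python3 go.py .618 -.115 .15
python3 -m jog '[[[0,0,-0.01],[0,0,0]],[[0,0,-0.03],[0,0,0]],[[0,0,-0.06],[0,0,0]],[[0,0,-0.1],[0,0,0]],[[0,0,-0.14],[0,0,0]]]' >/dev/null
python3 -m jog '[[[-0.03,0,0],[0,0,0]],[[-0.06,0,0],[0,0,0]],[[-0.07,0,0],[0,0,0]],[[-0.07,0,0],[0,0,0]],[[-0.07,0,0],[0,0,0]]]' >/dev/null; python3 go.py .618 -.115 .15
python3 - <<'E'
from m import *
for n in ['wrist','scene']:
    d=cam(n);e=green(d);print(n,e,ray(d,*e[0],.052))
    if n=='wrist':cv2.imwrite('pics/w4.png',d['image'])
E
```

```text
9.4 pos [ 0.6174 -0.1144  0.0357] shift [-0.0006  0.0005 -0.1143] turn [-0.0002 -0.0001 -0.    ] F [-0.7 -0.4 -0.6] op 0.0725202908010655 0.0
10.4 pos [ 0.6174 -0.1837  0.1757] shift [0.0687 0.0006 0.0258] turn [-0.0005 -0.0009 -0.    ] F [-0.4  0.2  0.3] op 0.072617592534216 0.0
wrist ((319.24871826171875, 113.52925109863281), (45.75180435180664, 47.2364616394043), 176.87548828125) [ 0.61908037 -0.11417887  0.052     ]
scene ((242.4398651123047, 235.23838806152344), (10.538106918334961, 17.10767936706543), 82.8957290649414) [ 0.61517516 -0.11359539  0.052     ]
```

View pics/w4.png

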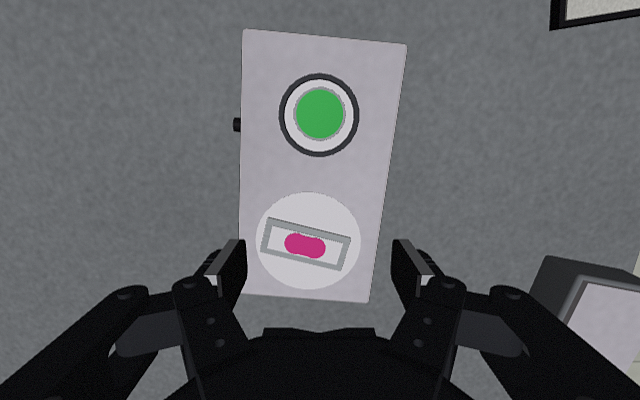

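The green filter at (319,114) lies centred and flat inside the ring, about 1 mm off the seat axis. The pink slide is on the window, and the gripper is clear.

```bash
python3 -c "
from station import job;print(job.finish_job())"
```

```text
the job is handed in; nothing more can be done
None
```

The pink slide was on the window, so I lowered the green filter into the ring and let go; the last picture showed it flat and about 1 mm off centre, the amber filter was never approached, and the job is handed in (no verdict was returned).

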